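# Press a right-angle prism home and hold it while the cure timer runs

### The arm

A 6-joint arm with a two-finger parallel gripper is mounted at the origin on a cart in front of the work surface, level with it; the furniture and walls round the work are solid. World frame = base frame: x ahead of the robot, y to its left, z up, the work surface at z = 0. Lengths are in m, angles in rad, forces in N, time in s.
With the tool pointing down it reaches from about 0.375 to 0.9 m from the base axis. Payload 3.1 kg.
Tool frame: the origin (TCP) lies midway between the tips of the shut fingers; the grasp point (between the pads) lies 19 mm behind it (manip.grip_depth is the distance from the TCP to the grasp point, in m); z points along the fingers, y is the line along which they close (so a half turn about z gives the same grasp; the last joint's range is limited). The gripper opens to 85 mm and grips with 20 to 120 N. Pads are 22 mm wide; open, the fingers measure 114 mm over their backs; the gripper's body (76 mm by 85 mm) begins 54 mm behind the grasp point. The pads swing forward as they close: fully open they stand 13 mm farther back than shut.
Start: joints at [-1.502, 0.527, 1.433, -0, 1.181, -0.178], TCP at [0.153, -0.606, 0.231] pointing down, gripper open.
Joint ranges: [-3.08, 3.08], [-0.75, 2.2], [0.22, 2.44], [-1.43, 4.57], [0, 2.65], [-2.85, 2.85]. Speed limits (rad/s): [2.79, 2.79, 3.14, 3.14, 3.14, 3.14].

### API

Orientations are given as a unit quaternion [x, y, z, w].
In Python, from station import telemetry, snapshot, manip gives the robot as it stands. The module is installed in compiled form; this text tells all that it offers.
- The arm moves only by the shell command python3 -m crank 'ROWS' [OPENING] [FORCE]. ROWS is text: rows parted by semicolons, each of 6 numbers parted by spaces: the shift along the tool's x, y, z as a fraction of full scale, then the turn, a rotation vector about the tool's x, y, z as a fraction of full scale. A call has exactly 5 rows; each row shifts and turns the commanded pose from where the row before left it, along the tool's axes as they then stand; what a row does not reach is not made up. Full scale, the value 1, is 4 cm for a shift and 90 degrees for a turn. A row lasts 1/10 s, in which the tool goes at most 50 mm and 8.59 degrees, less where a joint would pass 70% of its speed; a pose out of reach is approached as far as the arm can. A call with a number of a shift or a turn outside -1 to 1 is refused whole. A call with a gripper value outside its range is refused whole. OPENING is the opening, from -1 (shut) to 1 (fully open), set as the call begins (- or left out, the last holds). The fingers move at their own pace and stop on an object; FORCE is the grip in N (left out, the last holds). Time passes only in rows, so rows that do not move let the fingers close, or fill a call up. It gives the time, the measured TCP pose, the force, the opening and the grip force at its end, in the units of the state.
- telemetry.sense(): the state, without advancing time (a new reading comes with each control period).
- snapshot(name): name is "scene" or "top" or "wrist"; returns a dict with "image" (384x512x3 uint8, red, green, blue), "depth" (384x512 float32, m along the optical axis (not along the pixel's ray), 0 where there is no reading), "camera_matrix" (3x3 intrinsics, pixels), "rvec" (rotation vector, rad) and "tvec" (3), from world to camera coordinates, as OpenCV has them. Camera axes: x right, y down, z forward; pixel columns grow to the right and rows downward; lengths in m; the calibration is good to about 2 mm. A picture is of the moment at which its call begins.
- manip.sign_off(): hands the job in; it is judged then, once.
The state is a dict: "t": time; "q": joint angles; "qd": joint speeds; "tau": joint torques, N m; "tcp_pos": TCP position; "tool_rot": TCP orientation; "force": force on the tool from outside, world axes, zero at the start; "ft_torque": the same for the moment, N m; "finger_gap": opening from 0.0 (shut) to 1.0 (fully open); "gripper_force": force on a finger pad.
Only numpy, scipy, OpenCV 4.12 (cv2) and the standard library are available. Lean on these libraries where they do the work, as an engineer would, in place of code of your own. Each camera call takes 0.05 s, during which the arm holds its last target. There are 200 camera calls.

### The job

To bond the glass prism in place, set it on the light-cure station's seat, its upright leg face towards the seat's back wall, centred on the lamp window and with its black slope facing out, and let go of it; then wind the spring timer clockwise to its stop and let it go. While the timer is still running, press on the black slope with one diagonal push, down and back, so that the prism sits squarely home, firmly against the seat's floor and back wall at once, and keep pushing: the program finishes while still holding the prism so, after the timer has run right down to zero. Leave the other things on the bench where they are.

Things in the scene. Friction and masses are not known exactly. Their poses are not given: they have to be found in the camera images.
- prism: loose right-angle glass prism, 0.1 kg, on a blue pad 110 x 120 x 4 mm. Origin: centre of its 40 x 40 mm underside (a leg face). The upright leg face, 40 mm high, is at x = +20 mm; the 45 degree slope rises from the edge at x = -20 mm, z = 0 to x = +20, z = 40 mm, facing -x and up. Parallel ground end faces at y = -20 and +20 mm (grip these from above). Centre of mass at x = +6, z = 14 mm
- prism_face: the black lacquered coat on the prism's slope (48 mm along the slope x 37 mm), where it is pressed; it moves with the prism and has the prism's origin and axes. Glass on the seat is slick (friction about 0.2); pushed square to the slope below its middle the prism slides home flat, above its middle it may tip instead
- slope (a point): centre of the black slope: 20 mm above the centre of the prism's underside
- home (a point): where the prism's origin belongs: on the seat floor, 34 mm above the bench, 20 mm in front of the back wall, centred on the violet lamp window. Axes as the station's: x towards the wall, y along it to the left seen from the front, z up. The station is a white case, 150 mm in x, 250 mm in y, deck 30 mm above the bench
- seat_floor: flat aluminium floor of the seat, top 4 mm above the deck; it runs 58 mm to the front of home and 52 mm to either side, open in front and at both sides; origin and axes are the station's (centre of the case's underside)
- seat_wall: upright aluminium back wall (fence), 104 mm wide, 44 mm high above the seat floor, its face 20 mm beyond home in x; a finned black lamp head as high stands behind it, to 47 mm behind the face. Origin and axes are the station's (centre of the case's underside)
- timer (a joint): black bar knob of the spring-wound timer, vertical axis: 0 at rest (zero), grows clockwise seen from above, stop at 1.3 rad. Let go, its clockwork turns it back evenly at about 0.09 rad/s: about 14 s from the stop to zero, where it stays. It is damped: turn it at 1 rad/s or less (about 0.15 N m then)
- timer_grip (a point): on the knob's axis, 54 mm above the bench, half-way up the bar; in the station's axes 12 mm nearer the front and 123 mm right of home. The bar is 12 mm thick, 44 mm long, from 39 to 67 mm above the bench, on a disc of 46 mm diameter, and lies along the station's x at zero. The point's axes turn with the knob, x along the bar
- objective_can: bystander: plastic can with black lid, 34 mm diameter, 52 mm high, origin under its centre
- cover_slips: bystander: small white and pink carton, 50 x 59 x 30 mm, origin under its centre
- forceps: bystander: steel forceps lying flat, 12 x 122 x 6 mm, origin under its middle

How it is judged:
On the way, in this order (a step that is already met when the one before it is completed fails the run):
1. the prism stands on the seat floor in front of the wall, slope outwards, let go, the timer not yet wound (x of prism in the frame of home between -0.04 and 0.003 m and y of prism in the frame of home between -0.025 and 0.025 m and z of prism in the frame of home between -0.003 and 0.003 m and angle between the x axis of prism and the x axis of home, either way round below 0.5 rad and angle between prism's own z axis and vertical below 0.05 rad and contact force between the fingers and prism below 0.05 N and value of joint timer below 0.2 rad), for 0.2 s.
2. the timer is wound to its stop (value of joint timer above 1.2 rad).
3. with the timer let go and still running, the prism is pressed home by the fingers on its slope, against floor and back wall at once (x of prism in the frame of home between -0.003 and 0.003 m and y of prism in the frame of home between -0.006 and 0.006 m and z of prism in the frame of home between -0.003 and 0.002 m and angle between the x axis of prism and the x axis of home, either way round below 0.05 rad and angle between prism's own z axis and vertical below 0.05 rad and contact force between prism and seat_floor above 3 N and contact force between prism and seat_wall above 3 N and contact force between the fingers and prism_face above 4 N and value of joint timer between 0.06 and 1.2 rad), for 0.5 s.
At the end, for the whole second after the job is handed in: the timer has run down (under 0.05 rad) and the fingers still press the black slope (over 4 N); the prism bears on seat floor and back wall with over 3 N each, within 3 mm of the wall, 6 mm of the window's centre, and square and level within 0.05 rad (x of prism in the frame of home between -0.003 and 0.003 m and y of prism in the frame of home between -0.006 and 0.006 m and z of prism in the frame of home between -0.003 and 0.002 m and angle between the x axis of prism and the x axis of home, either way round below 0.05 rad and angle between prism's own z axis and vertical below 0.05 rad and contact force between prism and seat_floor above 3 N and contact force between prism and seat_wall above 3 N and contact force between the fingers and prism_face above 4 N and value of joint timer below 0.05 rad); the arm keeps its last pose, push and grip.
It fails at once if a bystander is moved by more than 20 mm (distance of any of objective_can, cover_slips, forceps from where it was at the start of the episode above 0.02 m).
It also fails if it takes over 72 s, if anything falls off the work surface, if the arm or the gripper's body presses on something with over 40 N, if the wrist force passes 120 N, or if a joint passes its speed limit or range.

## Working session

There is one attempt and no reset: what is moved stays moved. The work goes in short steps, Python scripts to look and compute and a shell command to move; the robot and the scene stay as the last step left them, time stands still between calls to the robot, and variables do not carry over. Pictures are saved under pics/ and viewed, at most 10 in all, crops included, and the job is handed in when it is done.

```bash
mkdir -p pics; cat > h.py <<'E'
import numpy as np, cv2
from scipy.spatial.transform import Rotation as R
from station import telemetry, snapshot, manip
def cloud(s):
    d=s["depth"];K=s["camera_matrix"];v,u=np.mgrid[:d.shape[0],:d.shape[1]]
    P=np.stack([(u-K[0,2])/K[0,0]*d,(v-K[1,2])/K[1,1]*d,d],-1)
    Rm=cv2.Rodrigues(np.array(s["rvec"],float))[0]
    W=(P-np.array(s["tvec"]).reshape(3))@Rm
    W[d==0]=np.nan
    return W
E
python3 - <<'E'
from h import *
for n in("scene","top"):
    s=snapshot(n); np.savez(n+".npz",im=s["image"],W=cloud(s))
    cv2.imwrite(f"pics/{n}0.png",s["image"][...,::-1])
t=telemetry.sense();print(t["t"],t["tcp_pos"],t["tool_rot"],t["finger_gap"],manip.grip_depth)
E
```

```text
0.1 [ 0.15328542 -0.60524389  0.23042625] [ 9.92332656e-01  1.23591698e-01  4.88743767e-05 -9.94544437e-04] 1.0010340691296546 0.0187
```

View pics/top0.png

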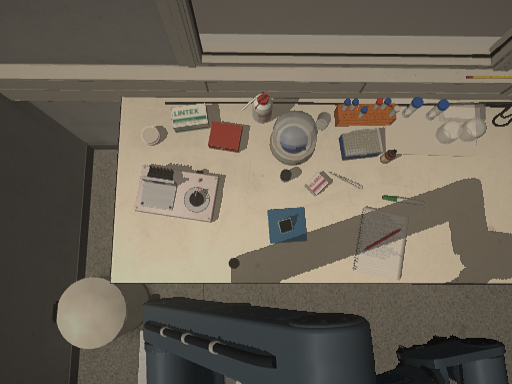

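View pics/scene0.png

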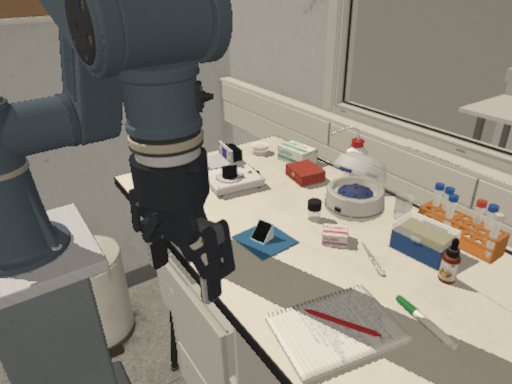

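The top view shows the station at (180,192), the knob at (197,199), the lamp head at (160,172) and the prism on its blue pad at (286,226). The can is at (286,175), the carton at (318,183) and the forceps at (346,179). The scene view agrees with this. Next I'll measure positions.

```bash
python3 - <<'E'
from h import *
z=np.load("top.npz");im=z["im"];W=z["W"]
for u,v in[(180,192),(197,199),(160,172),(158,195),(286,226),(275,215),(286,174),(318,183),(346,179),(140,150),(235,263)]:print((u,v),np.round(W[v,u],3),im[v,u])
c=im[150:255,125:315,::-1];cv2.imwrite("pics/topc.png",cv2.resize(c,None,fx=4.2,fy=4.2,interpolation=cv2.INTER_CUBIC))
E
```

```text
(180, 192) [0.579 0.046 0.029] [188 168 153]
(197, 199) [ 0.551 -0.013  0.059] [53 48 41]
(160, 172) [0.635 0.104 0.069] [49 45 38]
(158, 195) [0.568 0.115 0.036] [159 150 140]
(286, 226) [ 0.471 -0.293  0.024] [44 41 35]
(275, 215) [ 0.509 -0.26   0.002] [ 68  90 103]
(286, 174) [ 0.634 -0.292  0.056] [58 53 46]
(318, 183) [ 0.61  -0.398  0.029] [178 157 140]
(346, 179) [ 0.629 -0.494  0.008] [150 143 135]
(140, 150) [0.725 0.189 0.003] [182 166 142]
(235, 263) [ 0.354 -0.131  0.007] [51 47 40]
```

View pics/topc.png

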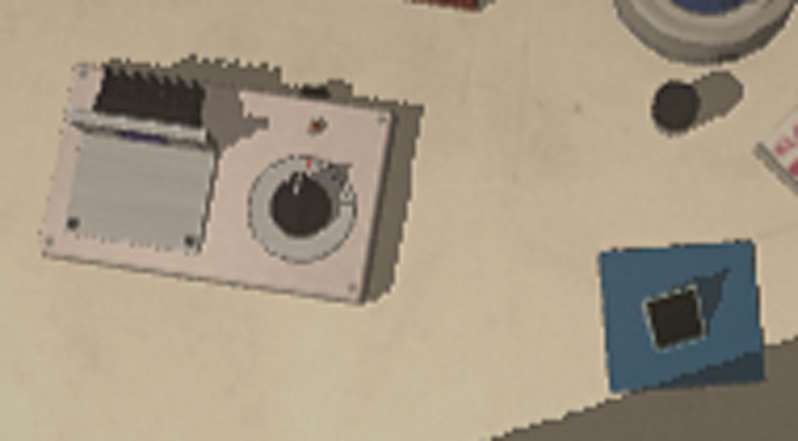

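The enlarged crop shows the station yawed slightly, with its back wall away from the robot. The prism sits near crop position (676,318). I'll fit the poses from the depth points.

```bash
python3 - <<'E'
from h import *
z=np.load("top.npz");W=z["W"].reshape(-1,3)
def box(c,r,lo,hi):
    m=(abs(W[:,0]-c[0])<r[0])&(abs(W[:,1]-c[1])<r[1])&(W[:,2]>lo)&(W[:,2]<hi);return W[m]
P=box((.58,.05),(.15,.2),.02,.1);print("case",cv2.minAreaRect(P[:,:2].astype(np.float32)))
P=box((.58,.05),(.15,.2),.02,.0318);print("deck z",np.median(P[:,2]))
P=box((.57,.115),(.03,.03),.032,.042);print("floor z",np.median(P[:,2]))
P=box((.551,-.013),(.04,.04),.045,.1);print("knob",len(P),P.mean(0),cv2.minAreaRect(P[:,:2].astype(np.float32)))
P=box((.471,-.293),(.05,.05),.009,.1);print("prism",len(P),P.min(0),P.max(0),cv2.minAreaRect(P[:,:2].astype(np.float32)))
A=np.c_[P[:,:2],np.ones(len(P))];c,*_=np.linalg.lstsq(A,P[:,2],rcond=None);r=P[:,2]-A@c
k=abs(r)<.004;c,*_=np.linalg.lstsq(A[k],P[k,2],rcond=None);print("plane",c,np.hypot(*c[:2]),np.degrees(np.arctan2(c[1],c[0])),k.sum())
print("centre where z=.024: ",P[k].mean(0))
P=box((.48,-.29),(.08,.08),.002,.009);print("pad",np.median(P[:,2]))
E
```

```text
case ((0.6236591339111328, 0.02682645618915558), (0.2989157736301422, 0.2536337375640869), 81.93798828125)
deck z 0.029526098882237877
floor z 0.03527134834566459
knob 71 [ 0.55400643 -0.00855584  0.06390771] ((0.5548396110534668, -0.007592778652906418), (0.01248758751899004, 0.043638281524181366), 81.40692901611328)
prism 178 [ 0.42110365 -0.33647653  0.00906327] [ 0.51480139 -0.24604922  0.04504314] ((0.46976983547210693, -0.2912049889564514), (0.08842960745096207, 0.09056849777698517), 7.195085048675537)
plane [ 0.64328964  0.1886687  -0.2245668 ] 0.670386034573127 16.345744260779746 77
centre where z=.024:  [ 0.46966942 -0.29162222  0.02254669]
pad 0.004482571527042903
```

```bash
cat >> h.py <<'E'
def to(pos,yaw=None,Rt=None):
    """tool-frame shift (units of 40mm) and turn (units of 90deg) to a down-pointing pose"""
    s=telemetry.sense();R0=R.from_quat(s["tool_rot"])
    if Rt is None: Rt=R.from_matrix(np.c_[[np.cos(yaw),np.sin(yaw),0],[np.sin(yaw),-np.cos(yaw),0],[0,0,-1]])
    d=R0.inv().apply(np.array(pos)-s["tcp_pos"])/.04
    w=(R0.inv()*Rt).as_rotvec()/(np.pi/2)
    print("shift",d.round(3),"turn",w.round(4),"| t",round(s["t"],2),"tcp",np.round(s["tcp_pos"],4),"yaw",round(np.degrees(np.arctan2(*R0.as_matrix()[[1,0],0])),2),"F",np.round(s["force"],1),"gap",round(s["finger_gap"],3))
E
python3 -c "
from h import *
to([.45,-.292,.2],np.radians(16.4))"
```

```text
shift [ 9.112 -5.771  0.775] turn [-0.0012 -0.0002 -0.0245] | t 0.1 tcp [ 0.1533 -0.6052  0.2304] yaw 14.2 F [-0.4  0.5 -0.5] gap 1.001
```

```bash
python3 -m crank '.911 -.577 .078 0 0 -.0024;.911 -.577 .078 0 0 -.0024;.911 -.577 .078 0 0 -.0024;.911 -.577 .078 0 0 -.0024;.911 -.577 .078 0 0 -.0024' 1; python3 -m crank '.911 -.577 .078 0 0 -.0024;.911 -.577 .078 0 0 -.0024;.911 -.577 .078 0 0 -.0024;.911 -.577 .078 0 0 -.0024;.911 -.577 .078 0 0 -.0024'; python3 -m crank '0 0 0 0 0 0;0 0 0 0 0 0;0 0 0 0 0 0;0 0 0 0 0 0;0 0 0 0 0 0'
python3 - <<'E'
from h import *
to([.45,-.292,.2],np.radians(16.4))
s=snapshot("wrist");np.savez("w1.npz",**s);cv2.imwrite("pics/w1.png",s["image"][...,::-1])
E
```

```text
t: 0.6
tcp_pos: [0.3012, -0.4466, 0.2153]
tool_rot: [0.991, 0.133, -0.0, -0.0]
force: [0.5, -0.1, -0.5]
finger_gap: 0.999
gripper_force: 0.0
t: 1.1
tcp_pos: [0.4454, -0.2862, 0.1997]
tool_rot: [0.99, 0.142, -0.0, -0.0]
force: [-0.3, -0.7, 0.3]
finger_gap: 1.005
gripper_force: 0.0
t: 1.6
tcp_pos: [0.4439, -0.2889, 0.2002]
tool_rot: [0.99, 0.141, -0.0, 0.0]
force: [0.1, -0.1, 0.4]
finger_gap: 0.997
gripper_force: 0.0
shift [0.125 0.116 0.004] turn [ 0.0001  0.     -0.0019] | t 1.6 tcp [ 0.4439 -0.2889  0.2002] yaw 16.23 F [ 0.1 -0.1  0.4] gap 0.997
```

View pics/w1.png

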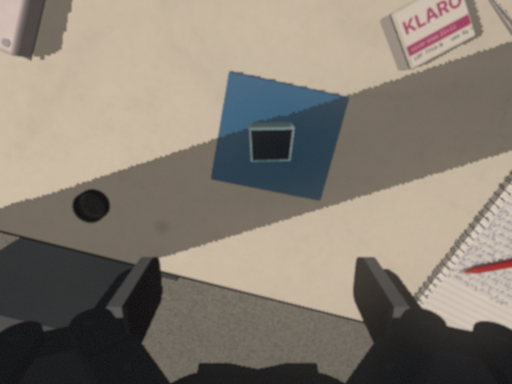

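The wrist view shows the prism at (271,143), square in the image. Its top edge is near row 123 and its toe near row 161. Next I'll extract the corners.

```bash
python3 - <<'E'
from h import *
s=dict(np.load("w1.npz"));K=s["camera_matrix"];Rm=cv2.Rodrigues(s["rvec"])[0];C=-Rm.T@s["tvec"].reshape(3)
def ray(u,v,z):
    d=Rm.T@np.linalg.solve(K,[u,v,1]);return C+d*(z-C[2])/d[2]
print("cam",C.round(3))
im=s["image"];g=im[100:180,230:315].astype(int)
m=((g[...,2]-g[...,0])<25).astype(np.uint8)
n,l,st,ce=cv2.connectedComponentsWithStats(m);print(st[:6].tolist())
cv2.imwrite("pics/w1c.png",np.hstack([cv2.resize(im[100:180,230:315,::-1],None,fx=4.5,fy=4.5,interpolation=cv2.INTER_NEAREST),cv2.resize(np.repeat(m[...,None]*255,3,2),None,fx=4.5,fy=4.5,interpolation=cv2.INTER_NEAREST)]))
for (u,v,z) in [(249,123,.044),(294,122,.044),(250,160,.004),(292,161,.004)]:print(u,v,ray(u,v,z).round(4))
W=cloud(s);P=W[126:158,253:290].reshape(-1,3);P=P[np.isfinite(P[:,0])]
c=P.mean(0);n=np.linalg.svd(P-c)[2][2];n*=np.sign(n[2]);print("slope c",c.round(4),"n",n.round(3),"yaw",np.degrees(np.arctan2(-n[1],-n[0])))
E
```

```text
cam [ 0.519 -0.268  0.343]
[[0, 0, 85, 80, 5091], [18, 22, 48, 40, 1709]]
249 123 [ 0.4892 -0.2697  0.044 ]
294 122 [ 0.5011 -0.3075  0.044 ]
250 160 [ 0.4493 -0.2811  0.004 ]
292 161 [ 0.4604 -0.3231  0.004 ]
slope c [ 0.4767 -0.2944  0.029 ] n [-0.664 -0.203  0.72 ] yaw 16.98174617813602
```

View pics/w1c.png

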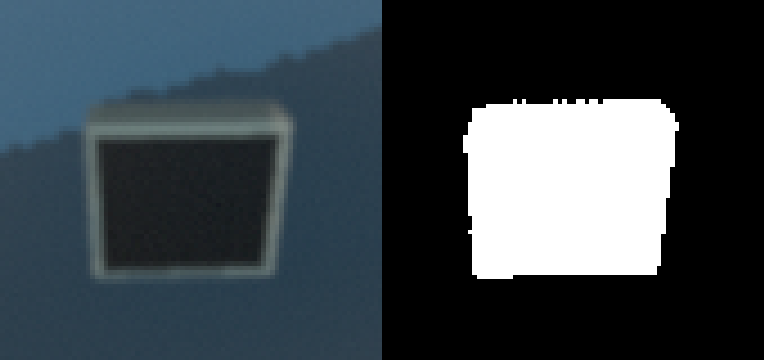

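The enlarged crop shows that the grey band on top is the upright back face. The slope's top edge is at row ≈127, columns 249–295. Its toe is at row ≈161, columns 250.7–291.1.

```bash
python3 - <<'E'
from h import *
s=dict(np.load("w1.npz"));K=s["camera_matrix"];Rm=cv2.Rodrigues(s["rvec"])[0];C=-Rm.T@s["tvec"].reshape(3)
def ray(u,v,z):
    d=Rm.T@np.linalg.solve(K,[u,v,1]);return C+d*(z-C[2])/d[2]
a,b,c,d,e,f=[ray(*q) for q in[(248.9,127,.044),(294.7,126.8,.044),(250.6,161,.004),(291,161,.004),(250.3,123.3,.004),(292.5,122.8,.004)]]
print(*[x[:2].round(4) for x in(a,b,c,d,e,f)])
print("w",np.linalg.norm(a-b),np.linalg.norm(c-d),"depth",np.linalg.norm((a+b-c-d)[:2])/2)
for p,q in((a,b),(c,d)):print("yaw",np.degrees(np.arctan2(-(p-q)[0],(p-q)[1])))
print("origin",((a+b+c+d)/4).round(4))
O=((a+b+c+d)/4);y=np.radians(16.5)
to([O[0],O[1],.12],y)
E
```

```text
[ 0.4858 -0.2705] [ 0.4973 -0.3094] [ 0.4485 -0.2819] [ 0.4601 -0.3221] [ 0.4853 -0.2712] [ 0.4975 -0.3115]
w 0.04050097292765272 0.04179856655045291 depth 0.039160841814167596
yaw 16.440181116561515
yaw 16.185812459358374
origin [ 0.4729 -0.296   0.024 ]
shift [0.645 0.374 2.004] turn [ 0.0001 -0.     -0.0029] | t 1.65 tcp [ 0.444  -0.2888  0.2002] yaw 16.24 F [ 0.2 -0.9 -0.8] gap 0.999
```

```bash
python3 -m crank '.21 .094 .4 0 0 -.003;.21 .094 .4 0 0 0;.21 .094 .4 0 0 0;.21 .094 .4 0 0 0;0 0 0.4 0 0 0'; python3 -m crank '0 0 0.4 0 0 0;0 0 0.4 0 0 0;0 0 0.4 0 0 0;0 0 0 0 0 0;0 0 0 0 0 0'
python3 - <<'E'
from h import *
y=np.radians(16.4);to([.4729+.008*np.cos(y),-.296+.008*np.sin(y),.004],y)
E
```

```text
t: 2.15
tcp_pos: [0.4821, -0.2939, 0.1197]
tool_rot: [0.99, 0.144, 0.001, 0.001]
force: [0.0, -0.1, 0.1]
finger_gap: 1.003
gripper_force: 0.0
t: 2.65
tcp_pos: [0.4809, -0.2931, 0.0721]
tool_rot: [0.99, 0.144, -0.0, -0.0]
force: [-0.2, 0.2, -0.0]
finger_gap: 1.001
gripper_force: 0.0
shift [-0.011  0.014  1.703] turn [-0.0002  0.0001  0.002 ] | t 2.65 tcp [ 0.4809 -0.2931  0.0721] yaw 16.58 F [-0.2  0.2 -0. ] gap 1.001
```

```bash
python3 -m crank '0 .01 .5 0 0 0;0 0 .5 0 0 0;0 0 .4 0 0 0;0 0 .3 0 0 0;0 0 0 0 0 0'; python3 -m crank '0 0 0 0 0 0;0 0 0 0 0 0;0 0 0 0 0 0;0 0 0 0 0 0;0 0 0 0 0 0' -1 30; python3 -m crank '0 0 0 0 0 0;0 0 0 0 0 0;0 0 0 0 0 0;0 0 0 0 0 0;0 0 0 0 0 0'
python3 - <<'E'
from h import *
y=np.radians(16.4);to([.4729+.008*np.cos(y),-.296+.008*np.sin(y),.1],y)
E
```

```text
t: 3.15
tcp_pos: [0.4808, -0.2929, 0.0035]
tool_rot: [0.99, 0.144, -0.0, -0.001]
force: [-0.4, -0.0, 0.1]
finger_gap: 0.998
gripper_force: 0.0
t: 3.65
tcp_pos: [0.4817, -0.2933, 0.005]
tool_rot: [0.989, 0.145, 0.0, 0.001]
force: [0.7, -0.1, 5.5]
finger_gap: 0.461
gripper_force: 32.3
t: 4.15
tcp_pos: [0.4816, -0.2934, 0.005]
tool_rot: [0.989, 0.145, 0.0, 0.001]
force: [-1.0, 0.1, 5.7]
finger_gap: 0.465
gripper_force: 32.4
shift [-0.027  0.004 -2.376] turn [ 0.0007 -0.0005  0.0025] | t 4.15 tcp [ 0.4816 -0.2934  0.005 ] yaw 16.63 F [-1.   0.1  5.7] gap 0.465
```

```bash
python3 -m crank '0 0 -.4 0 0 0;0 0 -.9 0 0 0;0 0 -.9 0 0 0;0 0 -.9 0 0 0;0 0 -.9 0 0 0'; python3 -c "
from h import *
to([.52,.05,.22],np.radians(-8.2))"
```

```text
t: 4.65
tcp_pos: [0.4807, -0.2926, 0.1651]
tool_rot: [0.989, 0.145, -0.0, -0.0]
force: [0.0, -0.2, -1.5]
finger_gap: 0.459
gripper_force: 31.6
shift [ 3.391 -7.926 -1.366] turn [-0.0005  0.0005  0.2759] | t 4.65 tcp [ 0.4807 -0.2926  0.1651] yaw 16.63 F [ 0.  -0.2 -1.5] gap 0.459
```

```bash
python3 -m crank '.339 -.793 -.137 0 0 0;.339 -.793 -.137 0 0 0;.339 -.793 -.137 0 0 0;.339 -.793 -.137 0 0 0;.339 -.793 -.137 0 0 0'; python3 -m crank '.339 -.793 -.137 0 0 0;.339 -.793 -.137 0 0 0;.339 -.793 -.137 0 0 0;.339 -.793 -.137 0 0 0;.339 -.793 -.137 0 0 0';python3 -m crank '0 0 0 0 0 .07;0 0 0 0 0 .07;0 0 0 0 0 .07;0 0 0 0 0 .066;0 0 0 0 0 0';python3 -m crank '0 0 0 0 0 0;0 0 0 0 0 0;0 0 0 0 0 0;0 0 0 0 0 0;0 0 0 0 0 0'
python3 - <<'E'
from h import *
to([.52,.05,.22],np.radians(-8.2))
s=snapshot("wrist");np.savez("w2.npz",**s);cv2.imwrite("pics/w2.png",cv2.resize(s["image"][...,::-1],(800,600)))
E
```

```text
t: 5.15
tcp_pos: [0.5004, -0.1202, 0.1915]
tool_rot: [0.99, 0.144, -0.0, -0.0]
force: [0.6, -0.4, -0.1]
finger_gap: 0.465
gripper_force: 31.6
t: 5.65
tcp_pos: [0.5199, 0.0512, 0.2188]
tool_rot: [0.989, 0.145, -0.0, -0.0]
force: [0.4, -0.3, -1.2]
finger_gap: 0.465
gripper_force: 31.6
t: 6.15
tcp_pos: [0.5199, 0.0499, 0.2186]
tool_rot: [0.997, -0.071, -0.0, 0.0]
force: [1.5, -0.7, 0.2]
finger_gap: 0.467
gripper_force: 31.6
t: 6.65
tcp_pos: [0.5204, 0.0497, 0.2189]
tool_rot: [0.997, -0.071, -0.0, -0.0]
force: [0.4, -0.6, -0.4]
finger_gap: 0.462
gripper_force: 31.6
shift [-0.011 -0.006 -0.027] turn [-0.  0.  0.] | t 6.65 tcp [0.5204 0.0497 0.2189] yaw -8.2 F [ 0.4 -0.6 -0.4] gap 0.462
```

View pics/w2.png

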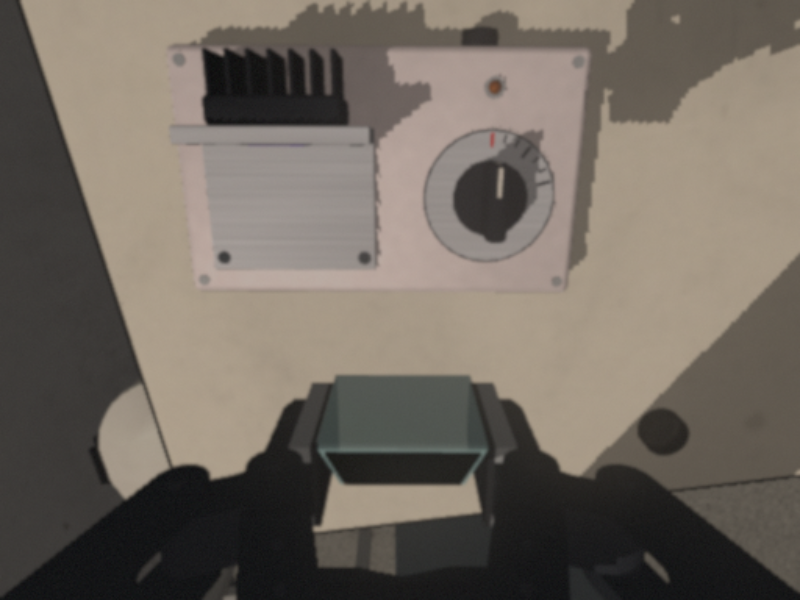

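The wrist view shows the station square to the tool. The case's front corners are near (193,290) and (566,290), the dial's centre is near (489,195), and the wall's top edge is at row 145, columns 171–370 (800x600 scale).

```bash
python3 - <<'E'
from h import *
s=dict(np.load("w2.npz"));K=s["camera_matrix"];Rm=cv2.Rodrigues(s["rvec"])[0];C=-Rm.T@s["tvec"].reshape(3)
def ray(u,v,z):
    d=Rm.T@np.linalg.solve(K,[u/1.5625,v/1.5625,1]);return C+d*(z-C[2])/d[2]
print("cam",C.round(3))
L={"FL":(194,290,.03),"FR":(566,290.5,.03),"BL":(168,46,.03),"BR":(588,49,.03),"dial":(489,195,.031),"wL":(171,144,.078),"wR":(369,144,.078),"fl":(217,269,.034),"fr":(377,268,.034)}
p={k:ray(*v)[:2] for k,v in L.items()}
for a,b in(("FL","FR"),("BL","BR"),("wL","wR"),("fl","fr")):
    d=p[a]-p[b];print(a,b,"len",np.linalg.norm(d).round(4),"yaw",np.degrees(np.arctan2(-d[0],d[1])).round(2))
for a,b in(("BL","FL"),("BR","FR")):
    d=p[a]-p[b];print(a,b,"len",np.linalg.norm(d).round(4),"yaw",np.degrees(np.arctan2(d[1],d[0])).round(2))
y=np.radians(-8.2);ex=np.array([np.cos(y),np.sin(y)]);ey=np.array([-np.sin(y),np.cos(y)])
print("home wall",((p["wL"]+p["wR"])/2-.02*ex).round(4));print("home floor",((p["fl"]+p["fr"])/2+.058*ex).round(4));print("home dial",(p["dial"]+.012*ex+.123*ey).round(4),"dial",p["dial"].round(4))
c=(p["FL"]+p["FR"]+p["BL"]+p["BR"])/4;print("case c",c.round(4));h=(p["wL"]+p["wR"])/2-.02*ex;print("case->home",((h-c)@ex).round(4),((h-c)@ey).round(4))
W=cloud(s)
def med(u0,u1,v0,v1):
    P=W[int(v0/1.5625):int(v1/1.5625),int(u0/1.5625):int(u1/1.5625)].reshape(-1,3);return np.nanmedian(P,0).round(4)
print("floor",med(230,350,160,240),"deck",med(395,415,180,260),"walltop",med(190,360,130,140),"knobtop",med(480,510,180,230))
E
```

```text
cam [0.598 0.037 0.362]
FL FR len 0.2467 yaw -8.32
BL BR len 0.2425 yaw -8.59
wL wR len 0.103 yaw -8.23
fl fr len 0.1035 yaw -7.87
BL FL len 0.1465 yaw -9.36
BR FR len 0.1453 yaw -7.72
home wall [0.5851 0.1084]
home floor [0.5856 0.1075]
home dial [0.5861 0.1082] dial [ 0.5566 -0.0119]
case c [0.577  0.0544]
case->home 0.0003 0.0546
floor [0.5727 0.1115 0.0342] deck [0.5496 0.0433 0.0303] walltop [0.6097 0.1024 0.0783] knobtop [ 0.5553 -0.0087  0.0665]
```

```bash
python3 -c "
from h import *
to([.5855,.108,.1],np.radians(-8.2))"
```

```text
shift [ 1.403 -1.675  2.973] turn [-0. -0. -0.] | t 6.7 tcp [0.5204 0.0497 0.2189] yaw -8.2 F [-0.  -0.1 -0.8] gap 0.461
```

```bash
python3 -m crank '.28 -.335 .55 0 0 0;.28 -.335 .55 0 0 0;.28 -.335 .55 0 0 0;.28 -.335 .55 0 0 0;.28 -.335 .55 0 0 0';python3 -m crank '0 0 .2 0 0 0;0 0 0 0 0 0;0 0 0 0 0 0;0 0 0 0 0 0;0 0 0 0 0 0'; python3 -c "
from h import *
to([.5855,.108,.0365],np.radians(-8.2))"
```

```text
t: 7.2
tcp_pos: [0.586, 0.1085, 0.108]
tool_rot: [0.997, -0.072, 0.0, -0.0]
force: [0.4, -0.6, -0.3]
finger_gap: 0.463
gripper_force: 31.7
t: 7.7
tcp_pos: [0.5857, 0.1076, 0.1021]
tool_rot: [0.997, -0.072, 0.001, -0.0]
force: [-0.3, 0.4, -0.8]
finger_gap: 0.461
gripper_force: 31.6
shift [-0.009 -0.008  1.64 ] turn [-0.0001 -0.0011 -0.0005] | t 7.7 tcp [0.5857 0.1076 0.1021] yaw -8.24 F [-0.3  0.4 -0.8] gap 0.461
```

```bash
python3 -m crank '0 0 .5 0 0 0;0 0 .5 0 0 0;0 0 .4 0 0 0;0 0 .22 0 0 0;0 0 0 0 0 0';python3 -m crank '0 0 .02 0 0 0;0 0 0 0 0 0;0 0 0 0 0 0;0 0 0 0 0 0;0 0 0 0 0 0'
```

```text
t: 8.2
tcp_pos: [0.5853, 0.1079, 0.0359]
tool_rot: [0.997, -0.072, -0.0, 0.0]
force: [0.6, -0.2, -1.2]
finger_gap: 0.462
gripper_force: 31.9
t: 8.7
tcp_pos: [0.5855, 0.1081, 0.0356]
tool_rot: [0.997, -0.072, 0.0, -0.0]
force: [-0.3, -0.1, -0.7]
finger_gap: 0.462
gripper_force: 31.9
```

```bash
python3 -m crank '0 0 .02 0 0 0;0 0 0.01 0 0 0;0 0 0 0 0 0;0 0 0 0 0 0;0 0 0 0 0 0'
```

```text
t: 9.2
tcp_pos: [0.5856, 0.1081, 0.0348]
tool_rot: [0.997, -0.072, 0.0, -0.0]
force: [-0.9, -1.5, 5.8]
finger_gap: 0.459
gripper_force: 32.5
```

```bash
python3 -m crank '0 0 .02 0 0 0;0 0 0.01 0 0 0;0 0 0 0 0 0;0 0 0 0 0 0;0 0 0 0 0 0'
```

```text
t: 9.7
tcp_pos: [0.586, 0.1081, 0.0347]
tool_rot: [0.997, -0.072, 0.001, -0.0]
force: [-2.3, -0.8, 11.8]
finger_gap: 0.464
gripper_force: 33.4
```

```bash
python3 -m crank '0 0 -.02 0 0 0;0 0 0 0 0 0;0 0 0 0 0 0;0 0 0 0 0 0;0 0 0 0 0 0' 1; python3 -m crank '0 0 -.5 0 0 0;0 0 -.8 0 0 0;0 0 -.9 0 0 0;0 0 -.9 0 0 0;0 0 -.9 0 0 0';python3 -m crank '-.5 .5 0 0 0 0;-.5 .5 0 0 0 0;-.3 .5 0 0 0 0;0 0 0 0 0 0;0 0 0 0 0 0'
python3 - <<'E'
from h import *
to([.5565,-.0115,.054],np.radians(-8.2))
s=snapshot("wrist");np.savez("w3.npz",**s);cv2.imwrite("pics/w3.png",cv2.resize(s["image"][...,::-1],(800,600)))
E
```

```text
t: 10.2
tcp_pos: [0.5852, 0.1081, 0.0333]
tool_rot: [0.997, -0.072, -0.0, 0.0]
force: [-0.7, -0.5, -1.0]
finger_gap: 1.004
gripper_force: 0.0
t: 10.7
tcp_pos: [0.585, 0.108, 0.1948]
tool_rot: [0.997, -0.072, -0.0, 0.0]
force: [0.3, -1.2, -0.5]
finger_gap: 0.995
gripper_force: 0.0
t: 11.2
tcp_pos: [0.5257, 0.056, 0.1938]
tool_rot: [0.997, -0.072, 0.0, -0.0]
force: [-0.2, 0.1, 0.2]
finger_gap: 1.001
gripper_force: 0.0
shift [1.002 1.559 3.496] turn [-0.0003 -0.0005 -0.0009] | t 11.2 tcp [0.5257 0.056  0.1938] yaw -8.28 F [-0.2  0.1  0.2] gap 1.001
```

View pics/w3.png

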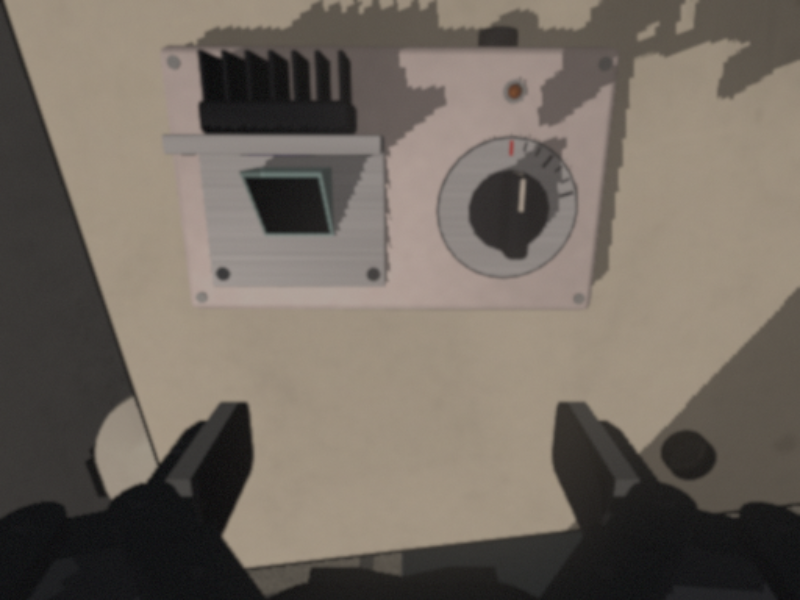

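The prism stands on the seat, slope outwards. Its toe edge runs (265,235)–(334,234), its crest is near (243,175)–(325,174), and the floor's front edge is near row 287, columns 213–386. I'll check the offset from home and refine the knob position.

```bash
python3 - <<'E'
from h import *
s=dict(np.load("w3.npz"));K=s["camera_matrix"];Rm=cv2.Rodrigues(s["rvec"])[0];C=-Rm.T@s["tvec"].reshape(3)
def ray(u,v,z):
    d=Rm.T@np.linalg.solve(K,[u/1.5625,v/1.5625,1]);return (C+d*(z-C[2])/d[2])[:2]
y=np.radians(-8.2);ex=np.array([np.cos(y),np.sin(y)]);ey=np.array([-np.sin(y),np.cos(y)])
wL,wR=ray(163,153,.078),ray(382,153,.078);fl,fr=ray(211,287,.034),ray(386,287,.034)
h1=(wL+wR)/2-.02*ex;h2=(fl+fr)/2+.058*ex
print("home",h1.round(4),h2.round(4),np.linalg.norm(wL-wR),np.linalg.norm(fl-fr))
tl,tr=ray(265,235,.034),ray(334,234,.034);cl,cr=ray(242,172,.074),ray(323,170,.074)
print("toe",np.linalg.norm(tl-tr),"crest",np.linalg.norm(cl-cr))
for a,b in((tl,tr),(cl,cr)):
    d=a-b;print("yaw",np.degrees(np.arctan2(-d[0],d[1])))
o=(tl+tr+cl+cr)/4
for h in(h1,h2):print("prism in home",((o-h)@ex).round(4),((o-h)@ey).round(4))
D=ray(507.5,207,.031);print("dial",D.round(4),"->home",(D+.012*ex+.123*ey).round(4))
im=s["image"]
# knob bar pts by depth
W=cloud(s);P=W[100:175,290:360].reshape(-1,3);P=P[(P[:,2]>.055)&(P[:,2]<.075)];print(cv2.minAreaRect(P[:,:2].astype(np.float32)),len(P),P.mean(0))
E
```

```text
home [0.5858 0.1083] [0.5851 0.1092] 0.10448885228134167 0.10566657892074087
toe 0.04041219482072786 crest 0.039724135589533624
yaw -7.4739442033409444
yaw -6.936142616813138
prism in home -0.0078 -0.0025
prism in home -0.0069 -0.0033
dial [ 0.5567 -0.0119] ->home [0.5862 0.1081]
((0.5553946495056152, -0.010977025143802166), (0.012524954974651337, 0.04448047652840614), 81.28298950195312) 903 [ 0.55649585 -0.01009882  0.06591896]
```

Prism check: it sits about 7.5 mm short of the wall, 0–3 mm off centre and about 1° off square. That's inside the limits, and pressing will square it up. Before winding, I'll rehearse the 45° tilted pressing pose in free air to confirm the arm can reach it.

```bash
python3 -c "
from h import *
print(np.round(telemetry.sense()['q'],3))
to([.51,.117,.13],np.radians(-8.2))"
python3 -m crank '-.2 -.75 .2 0 .084 0;-.15 -.7 .2 0 .084 0;0 0 0 0 .083 0;0 0 0 0 .083 0;0 0 0 0 .083 0' -1; python3 -m crank '0 0 0 0 .083 0;0 0 0 0 0 0;0 0 0 0 0 0;0 0 0 0 0 0;0 0 0 0 0 0'
cat >> h.py <<'E'
Y=np.radians(-8.2);ex=np.array([np.cos(Y),np.sin(Y),0]);ey=np.array([-np.sin(Y),np.cos(Y),0]);ez=np.array([0,0,1.])
HOME=np.array([.5856,.1083,.034])
TILT=R.from_matrix(np.c_[(ex+ez)/2**.5,-ey,(ex-ez)/2**.5])
PRE=HOME-.036*ex-.0015*ey+.040*ez
E
python3 -c "
from h import *
print(np.round(telemetry.sense()['q'],3),PRE)
to(PRE,Rt=TILT)"
```

```text
[-0.105  0.45   1.713  0.     0.978  1.609]
shift [-0.619 -1.445  1.596] turn [-0.0003 -0.0007 -0.0004] | t 11.25 tcp [0.5262 0.0562 0.1938] yaw -8.24 F [ 1.2 -0.   0.4] gap 0.998
t: 11.75
tcp_pos: [0.5229, 0.1043, 0.1789]
tool_rot: [0.965, -0.075, 0.249, 0.037]
force: [0.1, -1.2, -0.3]
finger_gap: 0.142
gripper_force: 0.0
t: 12.25
tcp_pos: [0.5286, 0.0993, 0.1885]
tool_rot: [0.958, -0.076, 0.273, 0.042]
force: [-0.9, 0.6, -0.2]
finger_gap: 0.003
gripper_force: 0.0
[ 0.065  0.396  2.069 -0.856  0.207  2.596] [0.54975411 0.11194998 0.074     ]
shift [-1.113 -0.512  2.66 ] turn [0.0299 0.1445 0.0021] | t 12.25 tcp [0.5286 0.0993 0.1885] yaw -8.34 F [-0.9  0.6 -0.2] gap 0.003
```

The full 45° tilt runs into the wrist singularity (q5→0), so I'll press with the tool pointing down, using the tip edge on the slope. Winding from here would also bring joint 6 close to its limit, so I'll take the half-turned grasp. First I untilt and go above the knob.

```bash
python3 -m crank '0 0 0 0 -.09 0;0 0 0 0 -.09 0;0 0 0 0 -.09 0;0 0 0 0 -.085 0;0 0 0 0 0 0' 1; python3 -c "
from h import *
print(np.round(telemetry.sense()['q'],3))
to([.5565,-.0115,.12],Y)"
```

```text
t: 12.75
tcp_pos: [0.5359, 0.0863, 0.1905]
tool_rot: [0.992, -0.095, 0.077, 0.043]
force: [0.8, -0.9, 0.6]
finger_gap: 0.846
gripper_force: 0.0
[ 0.009  0.434  1.775 -0.142  0.792  1.864]
shift [0.659 2.168 2.053] turn [ 0.0471 -0.102  -0.0304] | t 12.75 tcp [0.5359 0.0863 0.1905] yaw -10.62 F [ 0.8 -0.9  0.6] gap 0.846
```

```bash
python3 -m crank '0 0 0 .024 -.051 -.015;0 0 0 .023 -.051 -.015;0 0 0 0 0 0;0 0 0 0 0 0;0 0 0 0 0 0'; python3 -c "
from h import *
print(np.round(telemetry.sense()['q'],3))
to([.5565,-.0115,.14],Y)"
```

```text
t: 13.25
tcp_pos: [0.5288, 0.0873, 0.1884]
tool_rot: [0.997, -0.071, -0.004, 0.001]
force: [0.2, -0.7, -0.0]
finger_gap: 0.998
gripper_force: 0.0
[-0.044  0.469  1.695 -0.003  0.986  1.671]
shift [1.043 2.343 1.211] turn [0.0022 0.0048 0.0009] | t 13.25 tcp [0.5288 0.0873 0.1884] yaw -8.12 F [ 0.2 -0.7 -0. ] gap 0.998
```

Now I move above the knob, then make the half turn.

```bash
Q='0 0 0 0 0 -.09;0 0 0 0 0 -.09;0 0 0 0 0 -.09;0 0 0 0 0 -.09;0 0 0 0 0 -.09'
python3 -m crank '.348 .78 .404 .002 .005 0;.348 .78 .404 0 0 0;.348 .78 .404 0 0 0;0 0 0 0 0 -.09;0 0 0 0 0 -.09' >/dev/null
python3 -m crank '0 0 0 0 0 -.09;0 0 0 0 0 -.09;0 0 0 0 0 -.09;0 0 0 0 0 -.09;0 0 0 0 0 -.09' >/dev/null
python3 -m crank '0 0 0 0 0 -.09;0 0 0 0 0 -.09;0 0 0 0 0 -.09;0 0 0 0 0 -.09;0 0 0 0 0 -.09' >/dev/null
python3 -m crank '0 0 0 0 0 -.09;0 0 0 0 0 -.09;0 0 0 0 0 -.09;0 0 0 0 0 -.09;0 0 0 0 0 -.09' >/dev/null
python3 -m crank '0 0 0 0 0 -.09;0 0 0 0 0 -.09;0 0 0 0 0 -.09;0 0 0 0 0 -.09;0 0 0 0 0 -.09' 
python3 -c "
from h import *
print(np.round(telemetry.sense()['q'],3))
to([.5562,-.0112,.044],Y+np.pi)"
```

```text
t: 15.75
tcp_pos: [0.5575, -0.0108, 0.1404]
tool_rot: [0.083, 0.997, -0.0, 0.0]
force: [-0.0, 0.8, -0.8]
finger_gap: 0.999
gripper_force: 0.0
[-0.22   0.561  1.689  0.     0.891 -1.624]
shift [ 0.032 -0.015  2.41 ] turn [ 0.      0.0006 -0.015 ] | t 15.75 tcp [ 0.5575 -0.0108  0.1404] yaw 170.45 F [-0.   0.8 -0.8] gap 0.999
```

```bash
python3 -m crank '.03 -.015 .5 0 0 -.015;0 0 .6 0 0 0;0 0 .6 0 0 0;0 0 .5 0 0 0;0 0 .21 0 0 0';python3 -m crank '0 0 0 0 0 0;0 0 0 0 0 0;0 0 0 0 0 0;0 0 0 0 0 0;0 0 0 0 0 0' -1 40;python3 -m crank '0 0 0 0 0 0;0 0 0 0 0 0;0 0 0 0 0 0;0 0 0 0 0 0;0 0 0 0 0 0'
python3 -c "
from h import *
print(np.round(telemetry.sense()['q'],3),telemetry.sense()['ft_torque'])
to([.5562,-.0112,.044],Y+np.pi)"
```

```text
t: 16.25
tcp_pos: [0.5553, -0.011, 0.0425]
tool_rot: [0.074, 0.997, 0.0, -0.001]
force: [0.2, 0.0, 0.0]
finger_gap: 1.003
gripper_force: 0.0
t: 16.75
tcp_pos: [0.5581, -0.0111, 0.045]
tool_rot: [0.076, 0.997, 0.001, 0.001]
force: [4.7, 27.2, 8.1]
finger_gap: 0.148
gripper_force: 14.2
t: 17.25
tcp_pos: [0.5582, -0.0103, 0.0451]
tool_rot: [0.075, 0.997, 0.001, 0.002]
force: [1.0, 6.6, 4.3]
finger_gap: 0.125
gripper_force: 41.2
[-0.22   0.717  1.739  0.005  0.683 -1.644] [ 1.03674256e+00 -1.59105825e-01  7.25722286e-04]
shift [ 0.045 -0.029  0.028] turn [ 0.002   0.0018 -0.005 ] | t 17.25 tcp [ 0.5582 -0.0103  0.0451] yaw 171.35 F [1.  6.6 4.3] gap 0.125
```

```bash
python3 -m crank '0 0 0 0 0 .04;0 0 0 0 0 .055;0 0 0 0 0 .055;0 0 0 0 0 .055;0 0 0 0 0 .055';python3 -m crank '0 0 0 0 0 .055;0 0 0 0 0 .055;0 0 0 0 0 .055;0 0 0 0 0 .055;0 0 0 0 0 .055';python3 -m crank '0 0 0 0 0 .055;0 0 0 0 0 .055;0 0 0 0 0 .055;0 0 0 0 0 .055;0 0 0 0 0 .055'
python3 -c "
from h import *
print(np.round(telemetry.sense()['q'],3),telemetry.sense()['ft_torque'])
to([.5562,-.0112,.044],Y+np.pi-1.3)"
```

```text
t: 17.75
tcp_pos: [0.5577, -0.0113, 0.0451]
tool_rot: [0.277, 0.961, 0.001, 0.001]
force: [-0.3, 2.7, 3.6]
finger_gap: 0.131
gripper_force: 41.3
t: 18.25
tcp_pos: [0.5568, -0.0121, 0.0451]
tool_rot: [0.476, 0.879, 0.0, 0.0]
force: [-1.4, -0.1, 6.3]
finger_gap: 0.135
gripper_force: 41.5
t: 18.75
tcp_pos: [0.5557, -0.0125, 0.0451]
tool_rot: [0.653, 0.757, -0.001, -0.001]
force: [-5.0, -2.6, 8.2]
finger_gap: 0.131
gripper_force: 41.8
[-2.230e-01  7.170e-01  1.741e+00 -1.000e-03  6.860e-01 -3.690e-01] [-0.49360335  0.84571213  0.19366703]
shift [0.03  0.017 0.027] turn [-0.0014  0.      0.0123] | t 18.75 tcp [ 0.5557 -0.0125  0.0451] yaw 98.42 F [-5.  -2.6  8.2] gap 0.131
```

```bash
python3 -m crank '0 0 0 0 0 .01;0 0 0 0 0 .01;0 0 0 0 0 .005;0 0 0 0 0 0;0 0 0 0 0 0'
python3 -c "
from h import *
print(telemetry.sense()['ft_torque'])
to([.5562,-.0112,.044],Y+np.pi-1.3)"
```

```text
t: 19.25
tcp_pos: [0.5556, -0.0125, 0.0451]
tool_rot: [0.666, 0.746, -0.001, -0.001]
force: [-3.2, -2.4, 7.4]
finger_gap: 0.129
gripper_force: 42.0
[-0.33017267  0.79685174  0.40260589]
shift [0.031 0.018 0.028] turn [-0.0015  0.0002 -0.0096] | t 19.25 tcp [ 0.5556 -0.0125  0.0451] yaw 96.45 F [-3.2 -2.4  7.4] gap 0.129
```

```bash
python3 -m crank '0 0 0 0 0 0;0 0 0 0 0 0;0 0 0 0 0 0;0 0 0 0 0 0;0 0 -.5 0 0 0' 1; python3 -m crank '0 0 -.8 0 0 0;0 0 -.8 0 0 -.09;0 0 -.8 0 0 -.09;0 0 0 0 0 -.09;0 0 0 0 0 -.09' -1; python3 -m crank '0 0 0 0 0 -.09;0 0 0 0 0 -.09;0 0 0 0 0 -.09;0 0 0 0 0 -.09;0 0 0 0 0 -.09'
python3 -c "
from h import *
print(np.round(telemetry.sense()['q'],3))
P=HOME-.055*ex-.0015*ey;P[2]=.1
to(P,Y+np.pi)"
```

```text
t: 19.75
tcp_pos: [0.5555, -0.0116, 0.0622]
tool_rot: [0.667, 0.745, -0.001, -0.002]
force: [-0.0, -0.1, 0.0]
finger_gap: 0.964
gripper_force: 0.0
t: 20.25
tcp_pos: [0.5581, -0.0121, 0.1616]
tool_rot: [0.43, 0.903, 0.001, 0.002]
force: [-0.9, 0.0, -0.4]
finger_gap: 0.147
gripper_force: 0.0
t: 20.75
tcp_pos: [0.5571, -0.012, 0.1599]
tool_rot: [0.091, 0.996, 0.0, 0.0]
force: [-0.3, 0.7, -0.1]
finger_gap: 0.007
gripper_force: 0.0
[-2.230e-01  5.320e-01  1.674e+00  1.000e-03  9.350e-01 -1.611e+00]
shift [1.221 2.993 1.499] turn [ 0.0006  0.0003 -0.0255] | t 20.75 tcp [ 0.5571 -0.012   0.1599] yaw 169.5 F [-0.3  0.7 -0.1] gap 0.007
```

```bash
python3 -m crank '.305 .748 .375 0 0 0;.305 .748 .375 0 0 0;.305 .748 .375 0 0 0;.305 .748 .375 0 0 0;0 0 0 0 0 -.0255'; python3 -c "
from h import *
P=HOME-.055*ex-.0015*ey;P[2]=.047
to(P,Y+np.pi)"
```

```text
t: 21.25
tcp_pos: [0.5286, 0.1181, 0.098]
tool_rot: [0.072, 0.997, 0.001, -0.003]
force: [-1.2, -0.3, -0.2]
finger_gap: 0.001
gripper_force: 0.0
shift [-0.078 -0.076  1.275] turn [ 0.0005 -0.0033 -0.0005] | t 21.25 tcp [0.5286 0.1181 0.098 ] yaw 171.75 F [-1.2 -0.3 -0.2] gap 0.001
```

```bash
python3 -m crank '0 0 .4 0 0 0;0 0 .4 0 0 0;0 0 .3 0 0 0;0 0 .17 0 0 0;0 0 0 0 0 0'; python3 -c "
from h import *
P=HOME-.032*ex-.0015*ey;P[2]=.047
to(P,Y+np.pi)"
```

```text
t: 21.75
tcp_pos: [0.5313, 0.1146, 0.0484]
tool_rot: [0.075, 0.997, 0.0, -0.0]
force: [0.3, 0.8, 1.3]
finger_gap: -0.0
gripper_force: 0.0
shift [-0.565  0.004  0.034] turn [ 0.0003 -0.0007 -0.0039] | t 21.75 tcp [0.5313 0.1146 0.0484] yaw 171.45 F [0.3 0.8 1.3] gap -0.0
```

```bash
python3 -m crank '-.19 0 .01 0 0 -.004;-.19 0 0.01 0 0 0;-.19 0 0.01 0 0 0;-.05 0 0 0 0 0;-.05 0 0 0 0 0'; python3 -m crank '-.05 0 0 0 0 0;-.05 0 0 0 0 0;-.05 0 0 0 0 0;-.05 0 0 0 0 0;0 0 0 0 0 0';  python3 -c "
from h import *
P=HOME-.019*ex-.0015*ey;P[2]=.047
to(P,Y+np.pi)"
```

```text
t: 22.25
tcp_pos: [0.559, 0.1107, 0.0484]
tool_rot: [0.071, 0.997, 0.0, 0.001]
force: [1.1, -0.5, -0.5]
finger_gap: -0.001
gripper_force: 0.0
t: 22.75
tcp_pos: [0.5667, 0.1097, 0.0482]
tool_rot: [0.071, 0.997, 0.0, 0.001]
force: [0.1, -0.1, -0.0]
finger_gap: 0.001
gripper_force: 0.0
shift [ 0.003 -0.004  0.03 ] turn [0.0005 0.0009 0.0003] | t 22.75 tcp [0.5667 0.1097 0.0482] yaw 171.83 F [ 0.1 -0.1 -0. ] gap 0.001
```

```bash
python3 -m crank '-.05 0 0 0 0 0;-.05 0 0 0 0 0;-.05 0 0 0 0 0;0 0 0 0 0 0;0 0 0 0 0 0';  python3 -c "
from h import *
P=HOME-.019*ex-.0015*ey;P[2]=.047
to(P,Y+np.pi)
s=snapshot('wrist');np.savez('w4.npz',**s);cv2.imwrite('pics/w4.png',cv2.resize(s['image'][...,::-1],(800,600)))"
```

```text
t: 23.25
tcp_pos: [0.5702, 0.1091, 0.0481]
tool_rot: [0.071, 0.997, 0.0, -0.002]
force: [-4.8, 1.3, 5.4]
finger_gap: 0.0
gripper_force: 3.6
shift [ 0.091 -0.003  0.028] turn [ 0.0002 -0.0022  0.0003] | t 23.25 tcp [0.5702 0.1091 0.0481] yaw 171.83 F [-4.8  1.3  5.4] gap 0.0
```

View pics/w4.png

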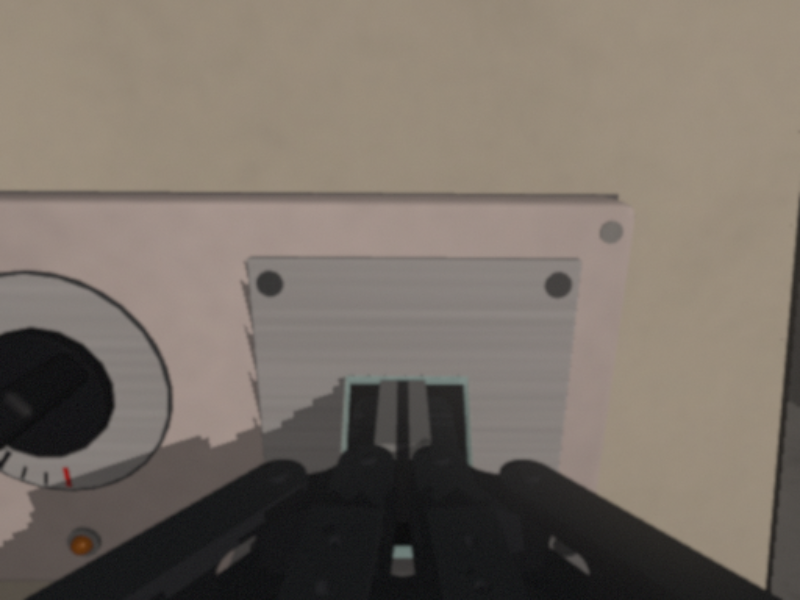

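The prism's toe runs (344,380)–(469,380), and the floor's front edge runs (247,258)–(580,258). The reaction is already square to the slope, so the prism is against the wall. I'll add diagonal push and compute the lateral offset.

```bash
python3 -m crank '-.01 0 .01 0 0 0;-.01 0 .01 0 0 0;-.01 0 .01 0 0 0;0 0 0 0 0 0;0 0 0 0 0 0'
python3 - <<'E'
from h import *
to(HOME,Y+np.pi)
s=dict(np.load("w4.npz"));K=s["camera_matrix"];Rm=cv2.Rodrigues(s["rvec"])[0];C=-Rm.T@s["tvec"].reshape(3)
def ray(u,v,z=.034):
    d=Rm.T@np.linalg.solve(K,[u/1.5625,v/1.5625,1]);return C+d*(z-C[2])/d[2]
a,b,c,d=ray(247,258),ray(580,258),ray(343,380),ray(470,380)
print(np.linalg.norm(a-b),np.linalg.norm(c-d));v=(c+d-a-b)/2
print("toe rel floor front: x",v@ex,"(38 at home) y",v@ey)
for p,q in((a,b),(c,d)):print("yaw",np.degrees(np.arctan2(*(q-p)[[0,1]]*[-1,1])))
E
```

```text
t: 23.8
tcp_pos: [0.5702, 0.1092, 0.048]
tool_rot: [0.071, 0.997, 0.0, -0.003]
force: [-8.0, 0.8, 14.7]
finger_gap: 0.001
gripper_force: 7.9
shift [-0.386  0.033  0.348] turn [ 0.0001 -0.0035  0.0005] | t 23.8 tcp [0.5702 0.1092 0.048 ] yaw 171.84 F [-8.   0.8 14.7] gap 0.001
0.10260174282043383 0.042202658611972484
toe rel floor front: x 0.04136481830996318 (38 at home) y -0.0020387750916548613
yaw -8.188158361401516
yaw -8.18109834678952
```

```bash
python3 -m crank '-.015 0 0 0 0 0;-.015 0 0 0 0 0;0 0 0 0 0 0;0 0 0 0 0 0;0 0 0 0 0 0'
python3 - <<'E'
from h import *
to(HOME,Y+np.pi)
for tag,s in(("w4",dict(np.load("w4.npz"))),("now",snapshot("wrist"))):
    W=cloud(s)
    f=lambda v0,v1,u0,u1:W[int(v0/1.5625):int(v1/1.5625),int(u0/1.5625):int(u1/1.5625)].reshape(-1,3)
    P=np.r_[f(390,440,354,374),f(390,440,438,460)];P=P[np.isfinite(P[:,0])]
    Q=(P-HOME);X=Q@ex;A=np.c_[X,Q@ey,np.ones(len(X))];c=np.linalg.lstsq(A,Q[:,2],rcond=None)[0]
    print(tag,"slope dz/dx,dz/dy,z0",c.round(3),"x range",X.min().round(4),X.max().round(4),"resid",np.std(Q[:,2]-A@c).round(4))
    F=f(300,370,280,540);print("floor z",np.nanmedian(F[:,2]).round(4))
cv2.imwrite("pics/w5.png",cv2.resize(s["image"][225:305,200:320,::-1],None,fx=6,fy=6,interpolation=cv2.INTER_CUBIC))
E
```

```text
t: 24.3
tcp_pos: [0.5702, 0.1091, 0.048]
tool_rot: [0.071, 0.997, 0.0, -0.004]
force: [-10.6, 1.3, 15.4]
finger_gap: 0.004
gripper_force: 9.1
shift [-0.386  0.034  0.347] turn [-0.     -0.0051  0.0005] | t 24.3 tcp [0.5702 0.1091 0.048 ] yaw 171.85 F [-10.6   1.3  15.4] gap 0.004
w4 slope dz/dx,dz/dy,z0 [-2.617  0.095 -0.025] x range -0.0229 -0.0053 resid 0.0076
floor z 0.0343
now slope dz/dx,dz/dy,z0 [-2.639  0.093 -0.025] x range -0.0227 -0.0053 resid 0.0077
floor z 0.0343
```

View pics/w5.png

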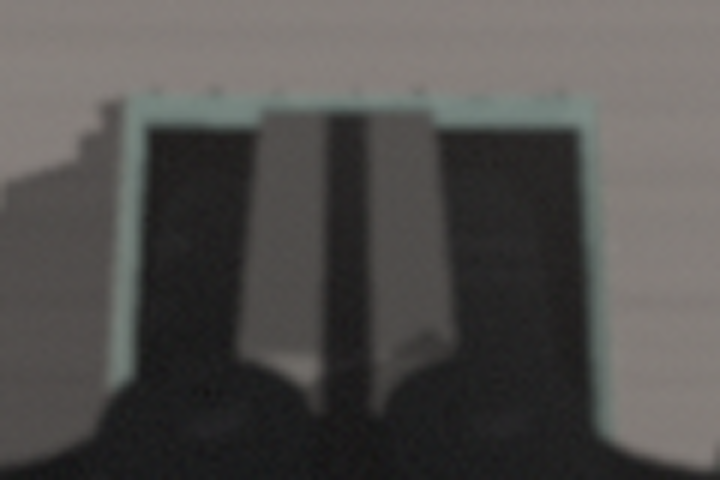

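The enlarged crop shows the fingers centred on the black slope and the toe straight at row 241 (full image). I'll check the slope angle with a tighter depth patch.

```bash
python3 - <<'E'
from h import *
s=dict(np.load("w4.npz"));W=cloud(s)
for v in range(238,284,4):
    r=[]
    for u0,u1 in((226,238),(276,294)):
        p=np.nanmedian(W[v:v+2,u0:u1].reshape(-1,3),0)-HOME;r+=[round(p@ex*1e3,1),round(p[2]*1e3,1)]
    print(v,r)
E
```

```text
238 [np.float64(-19.9), np.float64(0.3), np.float64(-19.9), np.float64(0.3)]
242 [np.float64(-18.5), np.float64(2.2), np.float64(-18.5), np.float64(2.1)]
246 [np.float64(-17.3), np.float64(4.1), np.float64(-17.2), np.float64(4.1)]
250 [np.float64(-15.7), np.float64(5.7), np.float64(-15.8), np.float64(5.7)]
254 [np.float64(-21.4), np.float64(21.0), np.float64(-14.4), np.float64(8.0)]
258 [np.float64(-22.0), np.float64(25.3), np.float64(-22.1), np.float64(25.4)]
262 [np.float64(-22.1), np.float64(29.3), np.float64(-22.0), np.float64(28.8)]
266 [np.float64(-21.9), np.float64(32.2), np.float64(-22.0), np.float64(31.8)]
270 [np.float64(-21.8), np.float64(35.3), np.float64(-21.6), np.float64(35.0)]
274 [np.float64(-22.0), np.float64(38.6), np.float64(-22.1), np.float64(38.7)]
278 [np.float64(-22.0), np.float64(41.8), np.float64(-22.0), np.float64(41.8)]
282 [np.float64(-22.0), np.float64(44.6), np.float64(-22.0), np.float64(44.6)]
```

The toe sits on the floor at x = −20 mm, z ≈ 0, and the reaction is about 11 N back and 15 N down, so the line of force stays inside the footprint. I'll hold until the timer runs down.

```bash
for i in 1 2 3 4 5 6 7 8 9 10 11 12; do python3 -m crank '0 0 0 0 0 0;0 0 0 0 0 0;0 0 0 0 0 0;0 0 0 0 0 0;0 0 0 0 0 0' | grep -E "^t:|tcp_pos|^force" | tr '\n' ' '; echo; done
```

```text
t: 24.85 tcp_pos: [0.5703, 0.1091, 0.048] force: [-10.9, 1.8, 15.4] 
t: 25.35 tcp_pos: [0.5702, 0.1091, 0.048] force: [-11.0, 1.3, 14.5] 
t: 25.85 tcp_pos: [0.5702, 0.1092, 0.048] force: [-10.7, 1.5, 14.9] 
t: 26.35 tcp_pos: [0.5703, 0.1091, 0.048] force: [-10.2, 1.3, 15.2] 
t: 26.85 tcp_pos: [0.5702, 0.1091, 0.048] force: [-11.0, 1.7, 15.1] 
t: 27.35 tcp_pos: [0.5703, 0.1091, 0.048] force: [-10.1, 1.7, 16.5] 
t: 27.85 tcp_pos: [0.5702, 0.1091, 0.048] force: [-10.6, 0.9, 15.6] 
t: 28.35 tcp_pos: [0.5703, 0.1091, 0.048] force: [-11.0, 1.1, 14.8] 
t: 28.85 tcp_pos: [0.5702, 0.1091, 0.048] force: [-9.9, 1.2, 15.1] 
t: 29.35 tcp_pos: [0.5702, 0.1091, 0.048] force: [-10.0, 1.7, 16.3] 
t: 29.85 tcp_pos: [0.5702, 0.1091, 0.048] force: [-10.5, 1.2, 14.1] 
t: 30.35 tcp_pos: [0.5702, 0.1092, 0.048] force: [-10.4, 2.2, 15.3]
```

```bash
for i in 1 2 3 4 5 6 7 8 9 10 11 12; do python3 -m crank '0 0 0 0 0 0;0 0 0 0 0 0;0 0 0 0 0 0;0 0 0 0 0 0;0 0 0 0 0 0' | grep -E "^t:|^force" | tr '\n' ' '; done
python3 - <<'E'
from h import *
s=snapshot("wrist");cv2.imwrite("pics/w6.png",s["image"][...,::-1])
E
```

```text
t: 30.85 force: [-10.5, 1.7, 15.4] t: 31.35 force: [-11.1, 1.6, 14.9] t: 31.85 force: [-10.5, 1.8, 15.5] t: 32.35 force: [-10.7, 1.9, 15.6] t: 32.85 force: [-10.9, 2.1, 14.9] t: 33.35 force: [-10.6, 1.9, 15.5] t: 33.85 force: [-11.0, 1.4, 14.7] t: 34.35 force: [-9.9, 1.9, 15.2] t: 34.85 force: [-9.8, 1.0, 14.8] t: 35.35 force: [-10.2, 1.5, 15.8] t: 35.85 force: [-10.2, 1.3, 14.7] t: 36.35 force: [-10.1, 2.0, 14.5]
```

View pics/w6.png

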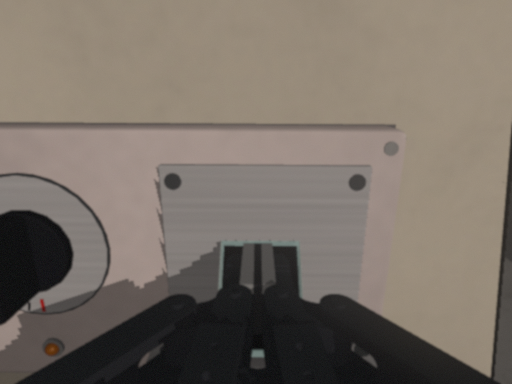

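The prism is still square under the fingers, with its toe at row 241. The knob is only partly in view, so I'll check its angle numerically.

```bash
cat > k.py <<'E'
from h import *
K0=HOME-.012*ex-.123*ey
for n in("wrist","top"):
    s=snapshot(n);np.savez("k_%s.npz"%n,**s);W=cloud(s);P=W.reshape(-1,3)-K0;X=P@ex;Yy=P@ey;Z=P[:,2]+.034
    m=(np.hypot(X,Yy)<.03)&(Z>.06)&(Z<.072);
    if m.sum()<8: print(n,m.sum());continue
    r=cv2.minAreaRect(np.c_[X[m],Yy[m]].astype(np.float32)*1000);q=np.c_[X[m],Yy[m]];e,v=np.linalg.eigh(np.cov(q.T))
    print(n,m.sum(),"rect mm",r,"axis deg",np.degrees(np.arctan2(v[1,1],v[0,1])).round(1))
if 1:
    old=dict(np.load("w4.npz"))["image"].astype(int);new=dict(np.load("k_wrist.npz"))["image"].astype(int)
    print("diff vs w4 in knob zone",np.abs(old-new)[170:320,0:115].mean().round(2))
print(round(telemetry.sense()["t"],2))
E
python3 k.py; python3 -m crank '0 0 0 0 0 0;0 0 0 0 0 0;0 0 0 0 0 0;0 0 0 0 0 0;0 0 0 0 0 0' >/dev/null;python3 -m crank '0 0 0 0 0 0;0 0 0 0 0 0;0 0 0 0 0 0;0 0 0 0 0 0;0 0 0 0 0 0' >/dev/null; cp k_wrist.npz k_old.npz; python3 k.py; python3 -c "
import numpy as np
a=np.load('k_old.npz')['image'].astype(int);b=np.load('k_wrist.npz')['image'].astype(int);print(np.abs(a-b)[170:320,0:115].mean(),np.abs(a-b)[0:100,300:500].mean())"
```

```text
wrist 482 rect mm ((4.993810653686523, 7.058487415313721), (3.6501305103302, 30.982433319091797), 85.83719635009766) axis deg 178.2
top 53 rect mm ((-1.9295215606689453, 4.24764347076416), (42.44315719604492, 11.968687057495117), 0.6604137420654297) axis deg -179.8
diff vs w4 in knob zone 6.46
36.5
wrist 478 rect mm ((4.332071304321289, 6.830907344818115), (2.8768718242645264, 32.13840866088867), 87.09208679199219) axis deg 178.3
top 54 rect mm ((-2.098407745361328, 4.362436294555664), (12.172802925109863, 42.0894889831543), 89.2973403930664) axis deg 179.9
diff vs w4 in knob zone 6.45
37.6
1.3698357487922705 0.7184333333333334
```

The top camera shows the bar back along the station's x axis (within 0.3°) and no longer moving, so the timer is at zero. The push is steady, so I'm handing in.

```bash
python3 -c "
from h import *
s=telemetry.sense();print(s['t'],s['force'])
print(manip.sign_off())"
```

```text
37.6 [-9.71617348  2.2475061  15.38396601]
the job is handed in; nothing more can be done
None
```

I handed the job in at t = 37.6 s; no verdict came back. The timer had run down to zero, and the fingers were still pressing the prism against the seat floor (about 15 N) and back wall (about 10 N), about 2 mm off the window's centre by my measurement.

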